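Tidy the wooden toys back into their display trays

TASK

Children have left the wooden demo toys mixed up on the toy shop's counter. Put both cars, both peg dolls and the house back into the blue trays, each kind in the tray that carries the same toy as a glued-on sample, standing upright on the tray's floor. Set each toy down rather than dropping it, and do not shift the snow globe or the counter bell.

Things in the scene. Friction and masses are not known exactly. Their poses are not given: they have to be found in the camera images.
- car_a: plain wooden toy car, 80 long (x), 44 wide over its wheels (y), 48 high; smooth body 36 wide (y), cabin at x -27 to +15 rises from 26 to 48 high, wheels reach 20 high. Origin: centre of the underside, z up. Stands on its wheels, any yaw; about 80 g. Grip across the cabin, along its y; sizes in mm.
- car_b: second, identical plain wooden toy car, 80 long (x), 44 wide over its wheels (y), 48 high; smooth body 36 wide (y), cabin at x -27 to +15 rises from 26 to 48 high, wheels reach 20 high. Origin: centre of the underside, z up. Stands on its wheels, any yaw; about 80 g. Grip across the cabin, along its y; sizes in mm.
- doll_a: plain wooden peg doll: upright cylinder 34 in diameter and 46 high with a round head 25 in diameter on top, 67 high in all. Origin: centre of the underside, z up; about 35 g. Grip round the cylinder in any direction; sizes in mm.
- doll_b: second, identical plain wooden peg doll: upright cylinder 34 in diameter and 46 high with a round head 25 in diameter on top, 67 high in all. Origin: centre of the underside, z up; about 35 g. Grip round the cylinder in any direction; sizes in mm.
- house: plain wooden toy house, 40 (its x) by 46 (its y), walls 40 high, with a gable roof whose ridge runs along x at 63 high; the two end faces (x -20 and +20) are flat and upright. Origin: centre of the underside, z up; about 60 g. Grip across the end faces, closing along its x; sizes in mm.
- tray_cars: fixed blue tray; the three differ only in the glued-on sample. Origin: underside, centre of the well; x away from the robot (yaw within 0.1 rad), z up. Well inside 104 (x) by 166 (y), floor 5 above the counter, walls 5 thick, rim 20 high. Behind it (x +57 to +113) a shelf 10 high with the sample at x +85, y 0, up to 77 high: a toy car, crosswise; cars go here; sizes in mm.
- tray_dolls: fixed blue tray; the three differ only in the glued-on sample. Origin: underside, centre of the well; x away from the robot (yaw within 0.1 rad), z up. Well inside 104 (x) by 166 (y), floor 5 above the counter, walls 5 thick, rim 20 high. Behind it (x +57 to +113) a shelf 10 high with the sample at x +85, y 0, up to 77 high: a peg doll; dolls go here; sizes in mm.
- tray_houses: fixed blue tray; the three differ only in the glued-on sample. Origin: underside, centre of the well; x away from the robot (yaw within 0.1 rad), z up. Well inside 104 (x) by 166 (y), floor 5 above the counter, walls 5 thick, rim 20 high. Behind it (x +57 to +113) a shelf 10 high with the sample at x +85, y 0, up to 77 high: a toy house; the house goes here; sizes in mm.
- snow_globe: glass snow globe standing loose among the toys: ball 50 in diameter on a round black base 52 in diameter, 65 high. Origin: centre of the underside. Leave it alone; sizes in mm.
- bell: loose steel counter bell on a black base 68 in diameter, 45 high. Origin: centre of the underside. Leave it alone; sizes in mm.
Mind the look-alikes: they are no part of the job. What is shaped like the car_a but pink or red is not meant.

How it is judged:
At the end, for the whole second after the job is handed in: Both cars are in the car tray, both dolls in the doll tray and the house in the house tray: each with its centre inside the tray's well, its underside within 9 mm of the tray's underside in height (flat on the floor, not on the rim or another toy), within 0.12 rad of upright, and at rest (x of car_a in the frame of tray_cars between -0.052 and 0.052 m and y of car_a in the frame of tray_cars between -0.083 and 0.083 m and z of each of car_a, car_b in the frame of tray_cars below 0.009 m and angle between each of car_a, car_b, doll_a, doll_b, house's own z axis and vertical below 0.12 rad and linear speed of each of car_a, car_b, doll_a, doll_b, house below 0.02 m/s and x of car_b in the frame of tray_cars between -0.052 and 0.052 m and y of car_b in the frame of tray_cars between -0.083 and 0.083 m and x of doll_a in the frame of tray_dolls between -0.052 and 0.052 m and y of doll_a in the frame of tray_dolls between -0.083 and 0.083 m and z of each of doll_a, doll_b in the frame of tray_dolls below 0.009 m and x of doll_b in the frame of tray_dolls between -0.052 and 0.052 m and y of doll_b in the frame of tray_dolls between -0.083 and 0.083 m and x of house in the frame of tray_houses between -0.052 and 0.052 m and y of house in the frame of tray_houses between -0.083 and 0.083 m and z of house in the frame of tray_houses below 0.009 m); the robot touches nothing.
It fails at once if the snow globe is shifted by more than 25 mm (distance of snow_globe from where it was at the start of the episode above 0.025 m).
It fails at once if the bell is shifted by more than 25 mm (distance of bell from where it was at the start of the episode above 0.025 m).
It fails at once if a toy is dropped: it moves faster than 0.9 m/s with its underside less than 30 mm above the counter ((linear speed of car_a above 0.9 m/s and height (world z) of car_a below 0.03 m) or (linear speed of car_b above 0.9 m/s and height (world z) of car_b below 0.03 m) or (linear speed of doll_a above 0.9 m/s and height (world z) of doll_a below 0.03 m) or (linear speed of doll_b above 0.9 m/s and height (world z) of doll_b below 0.03 m) or (linear speed of house above 0.9 m/s and height (world z) of house below 0.03 m)).
It also fails if it takes over 125 s, if anything falls off the work surface, if the arm or the gripper's body presses on something with over 40 N, if the wrist force passes 120 N, or if a joint passes its speed limit or range.

ROBOT

A 6-joint arm with a two-finger parallel gripper is mounted at the origin on the work surface. World frame = base frame: x ahead of the robot, y to its left, z up, the work surface at z = 0. Lengths are in m, angles in rad, forces in N, time in s.
With the tool pointing down it reaches from about 0.325 to 1 m from the base axis. Payload 5.1 kg.
Tool frame: the origin (TCP) lies at the very end of the fingers, on their centre line; the grasp point (between the pads) lies 19 mm behind it (grip_point_offset is the z of the grasp point in the tool frame, in m); z points along the fingers, y is the line along which they close (so a half turn about z gives the same grasp; the last joint's range is limited). The gripper opens to 85 mm and grips with 20 to 120 N. Pads are 22 mm wide; open, the fingers measure 114 mm over their backs; the gripper's body (76 mm by 85 mm) begins 54 mm behind the grasp point. The pads swing forward as they close: fully open they stand 13 mm farther back than shut.
Start: joints at [1.201, 0.124, 1.65, -0, 1.367, -0.083], TCP at [0.184, 0.623, 0.231] pointing down, gripper open.
Joint ranges: [-2.61, 2.61], [-1.02, 2.33], [0.03, 2.71], [-1.35, 4.49], [0.32, 2.68], [-2.91, 2.91]. Speed limits (rad/s): [2.57, 2.57, 3.14, 3.14, 3.14, 3.14].

INTERFACE

Orientations are given as a rotation vector (axis times angle).
In Python, from rig import * gives the robot as it stands.
- The arm moves only by the tool apply_moves, never from a script. Its arguments are lists of equal length, an entry for each row: "xyz": the shift along the tool's x, y, z in mm, a list of three; "yaw": the turn about the tool's z in rad. A call has 1 to 12 rows; each row shifts and turns the commanded pose from where the row before left it, along the tool's axes as they then stand; what a row does not reach is not made up. A row lasts 1/12 s, in which the tool goes at most 41.7 mm and 7.16 degrees, less where a joint would pass 70% of its speed; a pose out of reach is approached as far as the arm can. A call is refused whole if a number of a shift passes 41.7 or a number of a turn 0.125, either way. A call with a gripper value outside its range is refused whole. "fingers" is the finger opening in mm, from 0 to 85.4, set as the call begins (left out, the last holds). The fingers move at their own pace and stop on an object; the grip force is fixed at half the most. Time passes only in rows, so rows that do not move let the fingers close. It gives the time, the measured TCP pose, the force, the opening and the grip force at its end, in the units of the state.
- get_state(): the state, without advancing time (a new reading comes with each control period).
- grab_frame(name): name is "scene" or "side" or "wrist"; returns a dict with "pixels" (384x512x3 uint8, red, green, blue), "z_map" (384x512 float32, m along the optical axis (not along the pixel's ray), 0 where there is no reading), "vertical_fov" (degrees; the focal length in pixels is half the picture's height over the tangent of half this angle, whatever the lens; pixels are square), "cx", "cy" (the principal point, pixels), "k1" (the pictures are not rectified: a ray, as slopes to the right and down, at radius r is drawn at 1 + k1 r^2 times it, then the intrinsics apply), "R" (3x3) and "t" (3): a world point X has camera coordinates R X + t; the wrist camera has in their place "T_tool_cam" (4x4, takes a point from camera to tool coordinates, whose origin is the TCP and whose axes are the flange's). Camera axes: x right, y down, z forward; pixel columns grow to the right and rows downward; lengths in m; the calibration is good to about 2 mm. A picture is of the moment at which its call begins: read the wrist's pose just before it.
- close_job(): hands the job in; it is judged then, once.
The state is a dict: "clock": time; "qpos": joint angles; "joint_vel": joint speeds; "joint_torque": joint torques, N m; "position": TCP position; "eef_rot": TCP orientation; "ft_force": force on the tool from outside, world axes, zero at the start; "torque": the same for the moment, N m; "width": finger opening in m; "finger_force": force on a finger pad.
Only numpy, scipy, OpenCV 4.12 (cv2) and the standard library are available. Lean on these libraries where they do the work, as an engineer would, in place of code of your own. Each camera call takes 0.05 s, during which the arm holds its last target. There are 200 camera calls.

## Working session

There is one attempt and no reset: what is moved stays moved. The work goes in short steps, Python scripts to look and compute and a tool call to move; the robot and the scene stay as the last step left them, time stands still between calls to the robot, and variables do not carry over. Pictures are saved under pics/ and viewed, at most 14 in all, crops included, and the job is handed in when it is done.

Besides the shell and the picture viewer there is one more tool, called after "Call:" as name([rows], argument=value, ...), one row to a line, values as JSON. apply_moves: Moves the arm, as the interface text tells. Its arguments: {"type":"object","properties":{"xyz":{"type":"array"},"yaw":{"type":"array"},"fingers":{"type":"number"}},"required":["xyz","yaw"]}

```bash
mkdir -p pics
cat > h.py <<'E'
from rig import *
import numpy as np, cv2
def intr(f):
    h=f["pixels"].shape[0]; return h/2/np.tan(np.radians(f["vertical_fov"])/2)
def cloud(f,st=None):
    """world xyz per pixel (nan if no depth)"""
    fo=intr(f); z=f["z_map"].astype(float); h,w=z.shape
    K=np.array([[fo,0,f["cx"]],[0,fo,f["cy"]],[0,0,1.]])
    u,v=np.meshgrid(np.arange(w),np.arange(h))
    p=cv2.undistortPoints(np.stack([u,v],-1).reshape(-1,1,2).astype(float),K,np.array([f["k1"],0,0,0.])).reshape(h,w,2)
    P=np.dstack([p*z[...,None],z]); P[z<=0]=np.nan
    if "R" in f: return (P-f["t"])@np.array(f["R"])
    T=np.array(f["T_tool_cam"]); R=cv2.Rodrigues(np.array(st["eef_rot"],float))[0]
    return (P@T[:3,:3].T+T[:3,3])@R.T+np.array(st["position"])
def save(n,img): cv2.imwrite("pics/"+n+".png",img[...,::-1])
E
python3 - <<'E'
from h import *
s=get_state(); print({k:np.round(v,3) for k,v in s.items()})
ims=[]
for n in("scene","side"):
    f=grab_frame(n); ims.append(f["pixels"]); np.save(n+".npy",cloud(f)); np.save(n+"_px.npy",f["pixels"])
    C=-np.array(f["R"]).T@f["t"]; print(n,f["vertical_fov"],f["k1"],C)
save("scene",cv2.resize(ims[0],(800,600))); save("side",cv2.resize(ims[1],(800,600)))
E
```

```text
{'clock': np.float64(0.0), 'qpos': array([ 1.201,  0.125,  1.652, -0.   ,  1.367, -0.083]), 'joint_vel': array([-0.001,  0.001, -0.001, -0.001, -0.   ,  0.001]), 'joint_torque': array([ 2.0000e-03, -4.2362e+01, -3.6545e+01,  0.0000e+00,  7.0000e-03,
        0.0000e+00]), 'position': array([0.184, 0.623, 0.23 ]), 'eef_rot': array([-4.490e-01, -3.109e+00,  3.000e-03]), 'ft_force': array([ 0.519, -0.281,  0.715]), 'torque': array([ 0.009, -0.019, -0.004]), 'finger_force': np.float64(0.0), 'width': np.float64(0.086)}
scene 47.57037668257294 -0.0028569575405748247 [ 1.46418566 -0.43507031  0.80091516]
side 52.326613898279874 0.007363889594404175 [ 0.20033993 -1.02794836  0.78546001]
```

View pics/scene.png

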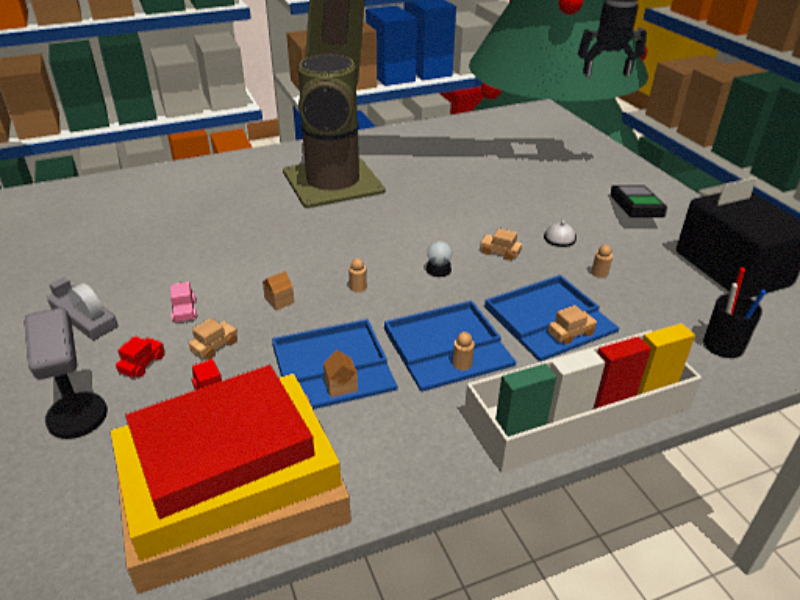

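View pics/side.png

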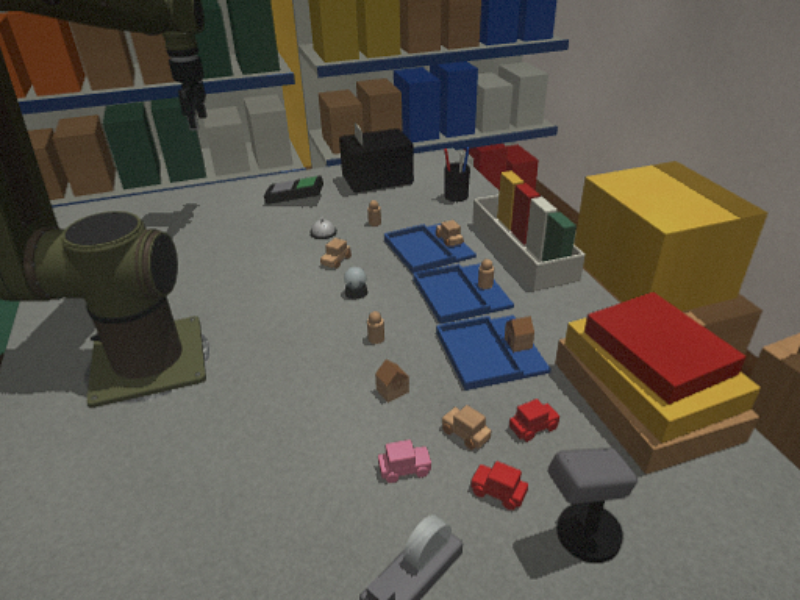

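The scene view (800x600) shows these objects:
- **Cars:** plain ones at (212,337) and (501,243). The pink one at (183,300) and the red ones at (140,355) and (207,373) are look-alikes, and the one at (572,324) is a glued-on sample.
- **House:** (278,290).
- **Dolls:** (358,275) and (602,260).
- **Leave alone:** globe (438,258) and bell (561,233).
- **Trays:** houses (335,350), dolls (450,335), cars (555,310), going by their samples.

The side view agrees. Next I'll measure them in both views.

Run:
```python
from h import *
seeds={"carA":(212,337),"carB":(501,243),"house":(278,290),"dollA":(358,275),"dollB":(602,260),"globe":(438,262),"bell":(561,235)}
W={n:np.load(n+".npy") for n in("scene","side")}
px={n:np.load(n+"_px.npy") for n in W}
for k,(u,v) in seeds.items():
    c=W["scene"][int(v*.64),int(u*.64)]
    print(k,c.round(3))
    for n in W:
        P=W[n]; m=(np.linalg.norm(P[...,:2]-c[:2],axis=-1)<.065)&(P[...,2]>.006)&(P[...,2]<.12)
        Q=P[m]
        if len(Q)<5: print("  ",n,len(Q)); continue
        top=Q[Q[:,2]>np.percentile(Q[:,2],98)-.006]
        r=cv2.minAreaRect(Q[:,:2].astype(np.float32)*1000)
        print("  ",n,len(Q),"zmax",np.percentile(Q[:,2],98).round(4),"med",np.median(Q,0).round(3),"top",top.mean(0).round(3),"rect",np.round(r[0]),np.round(r[1]),round(r[2]))
# trays: blue pixels
for n in W:
    P=W[n]; I=px[n].astype(int)
    m=(I[...,2]>90 if n=="scene" else I[...,2]>60)&(I[...,2]>1.8*I[...,0])&(I[...,2]>1.3*I[...,1])&(abs(P[...,2]-.012)<.02)&(P[...,0]>.3)
    nc,l,st,_=cv2.connectedComponentsWithStats(m.astype(np.uint8))
    for i in range(1,nc):
        if st[i,4]>300:
            Q=P[l==i]; r=cv2.minAreaRect(Q[:,:2].astype(np.float32)*1000)
            print(n,st[i,4],"rect",np.round(r[0]),np.round(r[1]),round(r[2],1),"z pct",np.percentile(Q[:,2],[5,30,50,90]).round(3))
```

```text
carA [ 0.533 -0.388  0.043]
   scene 513 zmax 0.0514 med [ 0.521 -0.39   0.028] top [ 0.515 -0.391  0.049] rect [ 537. -377.] [101.  84.] 16
   side 626 zmax 0.049 med [ 0.508 -0.403  0.026] top [ 0.513 -0.394  0.047] rect [ 529. -399.] [ 71. 127.] 63
carB [0.446 0.223 0.034]
   scene 354 zmax 0.0508 med [0.446 0.228 0.027] top [0.441 0.235 0.049] rect [436. 230.] [80. 46.] 41
   side 244 zmax 0.0494 med [0.429 0.219 0.026] top [0.437 0.231 0.047] rect [431. 227.] [80. 43.] 44
house [ 0.444 -0.25   0.043]
   scene 342 zmax 0.0634 med [ 0.44  -0.247  0.039] top [ 0.427 -0.244  0.061] rect [ 416. -248.] [69. 42.] 15
   side 387 zmax 0.0616 med [ 0.419 -0.26   0.04 ] top [ 0.423 -0.247  0.059] rect [ 424. -247.] [48. 46.] 12
dollA [ 0.456 -0.094  0.041]
   scene 202 zmax 0.0675 med [ 0.45  -0.093  0.039] top [ 0.443 -0.09   0.065] rect [444. -88.] [ 30. 102.] 12
   side 184 zmax 0.0656 med [ 0.436 -0.101  0.04 ] top [ 0.437 -0.094  0.063] rect [438. -98.] [28. 33.] 79
dollB [0.587 0.369 0.043]
   scene 198 zmax 0.0671 med [0.584 0.373 0.04 ] top [0.578 0.378 0.065] rect [581. 375.] [33.
[... 259 characters left out ...]
0647 med [0.44  0.068 0.042] top [0.443 0.078 0.062] rect [443.  77.] [47. 44.] 2
bell [0.454 0.366 0.024]
   scene 232 zmax 0.0414 med [0.447 0.369 0.023] top [0.435 0.376 0.041] rect [443. 372.] [65. 52.] 52
   side 148 zmax 0.0386 med [0.431 0.361 0.022] top [0.433 0.373 0.036] rect [433. 371.] [61. 56.] 20
scene 1779 rect [666. 206.] [171. 179.] 6.0 z pct [0.004 0.006 0.008 0.019]
scene 2448 rect [666.  -2.] [177. 174.] 89.2 z pct [0.004 0.007 0.009 0.018]
scene 2327 rect [ 640. -207.] [176. 174.] 86.2 z pct [0.004 0.006 0.008 0.018]
side 429 rect [1204. 1564.] [250. 326.] 87.6 z pct [-0.005  0.011  0.021  0.027]
side 4039 rect [656.  -1.] [599. 190.] 87.5 z pct [0.002 0.005 0.006 0.018]
```

Each object measured about its stated height in both views. From the tray rectangles, the origins are about cars (638,203), dolls (638,-2) and houses (612,-205) mm. I'll write a planner that converts targets into tool axes, starting with doll_b, the nearest toy.

```bash
cat >> h.py <<'E'
def plan(xyz,closing_deg=None):
    """print tool-frame shift (mm, before turning) and the yaw to bring tool y to closing direction (mod 180)"""
    s=get_state(); R=cv2.Rodrigues(np.array(s["eef_rot"],float))[0]
    d=R.T@(np.array(xyz)/1000-s["position"])*1000
    a=np.degrees(np.arctan2(R[1,1],R[0,1]))
    print("pos",(s["position"]*1000).round(1),"toolY deg",a.round(1),"tilt z",R[:,2].round(3),"q6",round(s["qpos"][5],2),"w",round(s["width"]*1000,1),"t",round(s["clock"],1))
    print("shift",d.round(1),"n>=",int(np.ceil(np.abs(d).max()/38)),"per-row for 8/10/12:",*[(d/n).round(1) for n in(8,10,12)])
    if closing_deg is not None:
        t=((closing_deg-a+90)%180)-90  # world turn; tool z is down so tool yaw = -t
        y=-np.radians(t); print("yaw",round(y,3),"or",round(y-np.sign(y)*np.pi,3),"rows",int(np.ceil(abs(y)/.12)))
E
python3 - <<'E'
from h import *
f=grab_frame("wrist"); print(np.array(f["T_tool_cam"]).round(3),f["vertical_fov"])
plan([576,377,200])
E
```

```text
[[-0.001 -0.951 -0.31   0.079]
 [ 1.    -0.001  0.001 -0.001]
 [-0.002 -0.31   0.951 -0.144]
 [ 0.     0.     0.     1.   ]] 70.42744743158414
pos [183.7 623.  230.3] toolY deg 73.6 tilt z [-0.001 -0.001 -1.   ] q6 -0.08 w 85.6 t 0.1
shift [-445.8 -124.9   30.5] n>= 12 per-row for 8/10/12: [-55.7 -15.6   3.8] [-44.6 -12.5   3. ] [-37.2 -10.4   2.5]
```

Call:
apply_moves([
  [-37,-10.4,2.5],
  [-37,-10.4,2.5],
  [-37,-10.4,2.5],
  [-37,-10.4,2.5],
  [-37,-10.4,2.5],
  [-37,-10.4,2.5],
  [-37,-10.4,2.5],
  [-37,-10.4,2.5],
  [-37,-10.4,2.5],
  [-37,-10.4,2.5],
  [-37,-10.4,2.5],
  [-37,-10.4,2.5],
], yaw=[0,0,0,0,0,0,0,0,0,0,0,0], fingers=85)

```text
clock: 1.15
position: [0.5757, 0.3767, 0.2008]
eef_rot: [-0.449, -3.109, 0.0]
ft_force: [-0.0, 0.0, 0.5]
width: 0.0853
finger_force: 0.0
```

```bash
cat >> h.py <<'E'
def look(name=None,c=None,r=65,zmin=8,zmax=85,wood=False):
    """wrist cloud; stats of the points around world xy c (mm)"""
    s=get_state(); f=grab_frame("wrist"); P=cloud(f,s)*1000; I=f["pixels"].astype(int)
    if name: save(name,f["pixels"]); 
    np.save("w.npy",P); np.save("wpx.npy",f["pixels"])
    if c is not None:
        m=(np.linalg.norm(P[...,:2]-np.array(c),axis=-1)<r)&(P[...,2]>zmin)&(P[...,2]<zmax)
        if wood: m&=(I[...,1]>.5*I[...,0])&(I[...,1]>1.1*I[...,2])&(I[...,0]>1.1*I[...,1])
        Q=P[m]; zm=np.percentile(Q[:,2],98); top=Q[Q[:,2]>zm-6]
        for k,q in(("all",Q),("top",top)):
            b=cv2.minAreaRect(q[:,:2].astype(np.float32)); print(k,len(q),"z",zm.round(1),"mean",q.mean(0).round(1),"rect",np.round(b[0],1),np.round(b[1],1),round(b[2],1))
    return P,f["pixels"]
E
python3 - <<'E'
from h import *
look("w1",(576,377)); plan([576,377,100])
E
```

```text
all 814 z 67.9 mean [569.3 380.4  51.7] rect [573.9 379.1] [33.  33.2] 9.2
top 293 z 67.9 mean [573.3 379.4  65.4] rect [574.3 379.4] [21.1 20.6] 50.5
pos [580.9 372.3 199.9] toolY deg 73.3 tilt z [ 0.003 -0.003 -1.   ] q6 -0.78 w 84.7 t 1.2
shift [ 6.4  3.4 99.9] n>= 3 per-row for 8/10/12: [ 0.8  0.4 12.5] [ 0.6  0.3 10. ] [0.5 0.3 8.3]
```

View pics/w1.png

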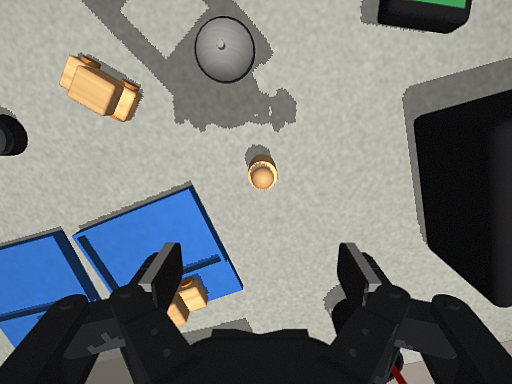

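The wrist view shows doll_b at (262,172), the bell at (224,48), car_b at (98,88) and the car tray at (160,250). The arm was still settling when I took it, so I'll measure again once it is still.

Run:
```python
from h import *
plan([574,379,100]); P,I=look(None,(574,379)); plan([574,379,14])
print("bell"); look(None,(434,372),45)
print("carB"); look(None,(433,228),60)
I=np.load("wpx.npy").astype(int)
m=(I[...,2]>1.8*I[...,0])&(I[...,2]>70)&(abs(P[...,2]-12)<15)&(P[...,1]>108)
Q=P[m][:,:2].astype(np.float32); b=cv2.minAreaRect(Q); print("tray cars",b, Q.min(0),Q.max(0))
```

```text
pos [580.9 372.3 199.9] toolY deg 73.3 tilt z [ 0.003 -0.003 -1.   ] q6 -0.78 w 84.7 t 1.2
shift [ 8.9  4.7 99.9] n>= 3 per-row for 8/10/12: [ 1.1  0.6 12.5] [ 0.9  0.5 10. ] [0.7 0.4 8.3]
all 823 z 67.9 mean [569.6 380.2  52.1] rect [574.  379.4] [32.5 33.4] 80.0
top 306 z 67.9 mean [573.3 379.4  65.3] rect [573.9 379.2] [20.9 20.8] 15.6
pos [578.1 374.3 200. ] toolY deg 73.2 tilt z [-0.    -0.002 -1.   ] q6 -0.78 w 85.1 t 1.2
shift [  5.4   3.6 186. ] n>= 5 per-row for 8/10/12: [ 0.7  0.5 23.2] [ 0.5  0.4 18.6] [ 0.4  0.3 15.5]
bell
all 3215 z 38.0 mean [436.8 377.9  25.8] rect [434.1 376.8] [66.9 67.8] 46.7
top 947 z 38.0 mean [434.  376.9  34.1] rect [434.2 376.3] [37.2 35.9] 59.6
carB
all 3209 z 49.9 mean [436.3 238.3  36.2] rect [432.9 230.6] [80.8 44.6] 42.0
top 1468 z 49.9 mean [437.4 235.8  48.5] rect [437.4 234.6] [41.1 36.6] 42.2
tray cars ((672.2998046875, 205.40306091308594), (181.38302612304688, 177.71961975097656), 5.675472736358643) [573.55426  110.451965] [758.23315 295.31393]
```

Call:
apply_moves([
  [0.6,0.4,22],
  [0.6,0.4,22],
  [0.6,0.4,22],
  [0.6,0.4,22],
  [0.6,0.4,22],
  [0.6,0.4,22],
  [0.6,0.4,22],
  [0.6,0.4,18],
  [0,0,10],
  [0,0,4],
  [0,0,0],
  [0,0,0],
], yaw=[0,0,0,0,0,0,0,0,0,0,0,0])

```text
clock: 2.35
position: [0.571, 0.3834, 0.0165]
eef_rot: [0.448, 3.108, 0.002]
ft_force: [-0.8, 0.4, 1.6]
width: 0.0854
finger_force: 0.0
```

Call:
apply_moves([
  [0,0,0],
  [0,0,0],
  [0,0,0],
  [0,0,0],
  [0,0,0],
  [0,0,0],
  [0,0,0],
  [0,0,0],
], yaw=[0,0,0,0,0,0,0,0], fingers=20)

```text
clock: 3.02
position: [0.5715, 0.3829, 0.0164]
eef_rot: [0.449, 3.108, 0.001]
ft_force: [0.1, 0.3, 4.8]
width: 0.0326
finger_force: 59.8
```

Run:
```python
from h import *
plan([638,-2,160],90)
```

```text
pos [571.5 382.9  16.4] toolY deg 73.6 tilt z [ 0.002  0.001 -1.   ] q6 -0.77 w 32.6 t 3.0
shift [-172.9 -350.2 -143.8] n>= 10 per-row for 8/10/12: [-21.6 -43.8 -18. ] [-17.3 -35.  -14.4] [-14.4 -29.2 -12. ]
yaw -0.287 or 2.855 rows 3
```

Call:
apply_moves([
  [0,0,-20],
  [0,0,-38],
  [0,0,-38],
  [-17.7,-34.1,-4],
  [-17.7,-34.1,-4],
  [-17.7,-34.1,-4],
  [-17.7,-34.1,-4],
  [-17.7,-34.1,-4],
  [-17.7,-34.1,-4],
  [-17.7,-34.1,-4],
  [-17.7,-34.1,-4],
  [-17.7,-34.1,-4],
], yaw=[0,0,0,0,0,0,0,0,0,0,0,0])

```text
clock: 4.02
position: [0.6361, 0.0413, 0.1465]
eef_rot: [-0.449, -3.108, 0.0]
ft_force: [0.3, 0.6, -0.1]
width: 0.0324
finger_force: 59.6
```

Call:
apply_moves([
  [0,0,0],
  [0,0,0],
  [0,0,0],
], yaw=[0,0,0])

```text
clock: 4.27
position: [0.6361, 0.0433, 0.1464]
eef_rot: [-0.45, -3.108, -0.0]
ft_force: [-0.0, 0.2, -0.0]
width: 0.0325
finger_force: 59.7
```

Run:
```python
from h import *
plan([639,43,21.5])
P,I=look("w2")
m=(I[...,2]>1.8*I[...,0])&(I[...,2]>70)&(abs(P[...,2]-12)<15)
n,l,st,_=cv2.connectedComponentsWithStats(m.astype(np.uint8))
for i in range(1,n):
    if st[i,4]>800:
        Q=P[l==i]; print(st[i,:5],cv2.minAreaRect(Q[:,:2].astype(np.float32)),np.percentile(Q[:,2],[10,50,95]).round(1))
```

```text
pos [636.1  43.3 146.4] toolY deg 73.5 tilt z [-0.002  0.001 -1.   ] q6 -1.3 w 32.5 t 4.3
shift [ -3.    0.5 124.9] n>= 4 per-row for 8/10/12: [-0.4  0.1 15.6] [-0.3  0.1 12.5] [-0.3  0.  10.4]
[  310    47   201   211 24033] ((666.978759765625, 213.62693786621094), (177.0267333984375, 192.7784881591797), 5.714982509613037) [ 5.7  7.  21.6]
[  119   119   197   162 16858] ((652.4534912109375, -8.950843811035156), (148.1772003173828, 187.73606872558594), 0.19635124504566193) [ 5.2  6.2 21.1]
[    0   156   148   158 14963] ((641.9967651367188, -214.4474639892578), (189.123291015625, 175.98545837402344), 85.8452377319336) [ 5.   6.3 20.8]
```

View pics/w2.png

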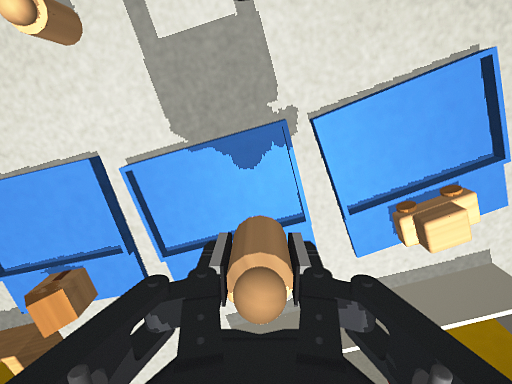

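The doll hangs upright between the fingers at (260,265), above the doll tray, with its sample hidden behind the gripper. Lowering it now.

Call:
apply_moves([
  [-1,0,16],
  [-1,0,18],
  [-1,0,18],
  [0,0,18],
  [0,0,18],
  [0,0,14],
  [0,0,10],
  [0,0,6],
  [0,0,4],
  [0,0,2],
  [0,0,0],
  [0,0,0],
], yaw=[0,0,0,0,0,0,0,0,0,0,0,0])

```text
clock: 5.32
position: [0.6403, 0.0422, 0.0242]
eef_rot: [0.449, 3.108, 0.0]
ft_force: [0.8, -0.4, 0.2]
width: 0.0327
finger_force: 59.7
```

Call:
apply_moves([
  [0,0,1],
  [0,0,1],
  [0,0,1],
  [0,0,0],
  [0,0,0],
], yaw=[0,0,0,0,0])

```text
clock: 5.73
position: [0.6402, 0.0422, 0.0213]
eef_rot: [0.449, 3.108, 0.0]
ft_force: [-2.1, -0.4, 4.5]
width: 0.0322
finger_force: 60.1
```

Call:
apply_moves([
  [0,0,0],
  [0,0,0],
  [0,0,0],
  [0,0,0],
  [0,0,-10],
  [0,0,-20],
  [0,0,-35],
  [0,0,-38],
  [0,0,-38],
  [0,0,0],
], yaw=[0,0,0,0,0,0,0,0,0,0], fingers=60)

```text
clock: 6.57
position: [0.6449, 0.0423, 0.1728]
eef_rot: [0.446, 3.093, 0.003]
ft_force: [1.6, 0.7, 1.5]
width: 0.0596
finger_force: 0.0
```

Run:
```python
from h import *
plan([439,-93,165],90)
look(None,(640,42),40,15)
```

```text
pos [644.9  42.3 172.8] toolY deg 73.6 tilt z [ 0.017 -0.    -1.   ] q6 -1.3 w 59.6 t 6.6
shift [ 159.3 -188.     4.3] n>= 5 per-row for 8/10/12: [ 19.9 -23.5   0.5] [ 15.9 -18.8   0.4] [ 13.3 -15.7   0.4]
yaw -0.287 or 2.855 rows 3
all 1078 z 73.0 mean [638.2  43.7  54.5] rect [643.7  52.8] [58.2 33.2] 88.9
top 363 z 73.0 mean [642.5  40.5  70.4] rect [643.3  40.7] [21.1 20. ] 73.6
```

Doll_b's top is at 73 mm (5 + 67), so it stands upright on the floor. Doll_a is next.

Call:
apply_moves([
  [20.2,-23.5,1],
  [20.2,-23.5,1],
  [20.2,-23.5,1],
  [20.2,-23.5,1],
  [20.2,-23.5,1],
  [20.2,-23.5,1],
  [20.2,-23.5,1],
  [20.2,-23.5,1],
  [0,0,0],
  [0,0,0],
  [0,0,0],
  [0,0,0],
], yaw=[0,0,0,0,0,0,0,0,-0.1,-0.1,-0.087,0], fingers=85)

```text
clock: 7.62
position: [0.4307, -0.0923, 0.1526]
eef_rot: [0.002, -3.141, -0.001]
ft_force: [-0.8, 0.5, 0.3]
width: 0.0846
finger_force: 0.0
```

Run:
```python
from h import *
import time
look(None,(439,-93),50)
print("house");look(None,(422,-247),60)
plan([439,-93,14],90)
```

```text
all 1164 z 68.1 mean [432.4 -92.   50.4] rect [437.3 -91.9] [33.4 31.2] 85.0
top 388 z 68.1 mean [437.6 -92.1  65.5] rect [438.5 -92.2] [21.6 20.4] 54.3
house
all 2968 z 63.2 mean [ 420.6 -240.5   45.1] rect [ 424.1 -246.7] [45.7 42.8] 13.5
top 619 z 63.2 mean [ 422.9 -245.9   60.5] rect [ 423.5 -246.7] [15.4 41.2] 15.2
pos [431.  -92.2 152.8] toolY deg 89.9 tilt z [-0.001  0.    -1.   ] q6 -1.9 w 85.1 t 7.7
shift [ -8.1  -0.8 138.8] n>= 4 per-row for 8/10/12: [-1.  -0.1 17.4] [-0.8 -0.1 13.9] [-0.7 -0.1 11.6]
yaw -0.002 or 3.14 rows 1
```

Call:
apply_moves([
  [-1.5,0,18],
  [-1.5,0,20],
  [-1.5,0,20],
  [-1.5,0,20],
  [-1.5,0,20],
  [0,0,18],
  [0,0,12],
  [0,0,8],
  [0,0,2],
  [0,0,0],
  [0,0,0],
], yaw=[0,0,0,0,0,0,0,0,0,0,0])

```text
clock: 8.63
position: [0.4395, -0.0925, 0.016]
eef_rot: [0.0, 3.141, -0.001]
ft_force: [-0.3, -0.3, -0.3]
width: 0.085
finger_force: 0.0
```

Call:
apply_moves([
  [0,0,0],
  [0,0,0],
  [0,0,0],
  [0,0,0],
  [0,0,0],
  [0,0,0],
  [0,0,0],
  [0,0,0],
], yaw=[0,0,0,0,0,0,0,0], fingers=20)

```text
clock: 9.3
position: [0.4396, -0.0926, 0.0161]
eef_rot: [-0.0, 3.14, -0.001]
ft_force: [-0.6, 0.1, 5.2]
width: 0.032
finger_force: 59.5
```

Run:
```python
from h import *
plan([638,-46,140])
```

```text
pos [439.6 -92.6  16.1] toolY deg 90.0 tilt z [ 0.001 -0.    -1.   ] q6 -1.9 w 32.0 t 9.3
shift [-198.6   46.5 -123.7] n>= 6 per-row for 8/10/12: [-24.8   5.8 -15.5] [-19.9   4.6 -12.4] [-16.5   3.9 -10.3]
```

Call:
apply_moves([
  [0,0,-20],
  [0,0,-35],
  [0,0,-38],
  [-24,5.8,-30],
  [-29,6.8,0],
  [-29,6.8,0],
  [-29,6.8,0],
  [-29,6.8,0],
  [-29,6.8,0],
  [-29,6.7,0],
  [0,0,0],
  [0,0,0],
], yaw=[0,0,0,0,0,0,0,0,0,0,0,0])

```text
clock: 10.3
position: [0.6369, -0.0453, 0.1368]
eef_rot: [0.002, -3.139, -0.0]
ft_force: [0.6, -0.5, -1.2]
width: 0.0323
finger_force: 59.5
```

Run:
```python
from h import *
plan([638,-46,21.5])
```

```text
pos [636.9 -45.3 136.8] toolY deg 90.1 tilt z [-0.003  0.    -1.   ] q6 -1.73 w 32.3 t 10.3
shift [ -1.4  -0.7 115.3] n>= 4 per-row for 8/10/12: [-0.2 -0.1 14.4] [-0.1 -0.1 11.5] [-0.1 -0.1  9.6]
```

Call:
apply_moves([
  [0,0,16],
  [0,0,20],
  [0,0,20],
  [0,0,18],
  [0,0,16],
  [0,0,12],
  [0,0,7],
  [0,0,4],
  [0,0,2],
  [0,0,1.5],
  [0,0,1],
  [0,0,0],
], yaw=[0,0,0,0,0,0,0,0,0,0,0,0])

```text
clock: 11.3
position: [0.6374, -0.0459, 0.0216]
eef_rot: [-0.0, 3.14, -0.0]
ft_force: [-0.2, -0.5, -0.4]
width: 0.0325
finger_force: 59.5
```

Call:
apply_moves([
  [0,0,0.5],
  [0,0,0],
  [0,0,0],
  [0,0,0],
  [0,0,-8],
  [0,0,-20],
  [0,0,-35],
  [0,0,-38],
  [0,0,-28],
  [0,0,0],
], yaw=[0,0,0,0,0,0,0,0,0,0], fingers=60)

```text
clock: 12.13
position: [0.6415, -0.0464, 0.159]
eef_rot: [-0.001, 3.127, -0.004]
ft_force: [0.9, -0.4, 1.0]
width: 0.0599
finger_force: 0.0
```

Call:
apply_moves([
  [26.7,-25,0],
  [26.7,-25,0],
  [26.7,-25,0],
  [26.7,-25,0],
  [26.7,-25,0],
  [26.7,-25,0],
  [26.7,-25,0],
  [26.7,-25,0],
  [0,0,0],
  [0,0,0],
  [0,0,0],
  [0,0,0],
], yaw=[0,0,0,0,0,0,0,0,-0.09,-0.09,-0.08,0], fingers=85)

```text
clock: 13.13
position: [0.423, -0.2461, 0.1496]
eef_rot: [-0.408, 3.115, -0.0]
ft_force: [0.3, 0.4, -0.0]
width: 0.0853
finger_force: 0.0
```

Run:
```python
from h import *
P,I=look(None,(424,-247),50)
look(None,(637,-46),30,10)
plan([424,-247,14],105)
print("carA"); look("w3",(520,-392),60,8,80,True)
```

```text
all 2216 z 63.8 mean [ 417.3 -249.    49.6] rect [ 423.8 -247.5] [46.7 40. ] 13.6
top 591 z 63.8 mean [ 422.9 -247.7   61. ] rect [ 423.1 -247.7] [14.7 39.9] 14.8Traceback (most recent call last):
  File "<stdin>", line 3, in <module>
  File "h.py", line 34, in look
    Q=P[m]; zm=np.percentile(Q[:,2],98); top=Q[Q[:,2]>zm-6]
               ~~~~~~~~~~~~~^^^^^^^^^^^
    return _quantile_unchecked(
        a, q, axis, out, overwrite_input, method, keepdims, weights)
    return _ureduce(a,
                    func=_quantile_ureduce_func,
    ...<5 lines>...
                    overwrite_input=overwrite_input,
                    method=method)
    r = func(a, **kwargs)
    result = _quantile(arr,
                       quantiles=q,
    ...<2 lines>...
                       out=out,
                       weights=wgt)
    slices_having_nans = np.isnan(arr[-1, ...])
                                  ~~~^^^^^^^^^
IndexError: index -1 is out of bounds for axis 0 with size 0
```

The house is at (423.5,-247.6), 64 mm high, with its ridge along 105°. The tool is already above it at that angle, so I descend about 136 mm.

Call:
apply_moves([
  [0,-1,18],
  [0,-1,20],
  [0,0,20],
  [0,0,20],
  [0,0,20],
  [0,0,18],
  [0,0,12],
  [0,0,6],
  [0,0,2],
  [0,0,0],
  [0,0,0],
], yaw=[0,0,0,0,0,0,0,0,0,0,0])

```text
clock: 14.15
position: [0.4247, -0.2483, 0.0143]
eef_rot: [-0.407, 3.114, -0.002]
ft_force: [-0.4, 0.6, 0.8]
width: 0.0848
finger_force: 0.0
```

Call:
apply_moves([
  [0,0,0],
  [0,0,0],
  [0,0,0],
  [0,0,0],
  [0,0,0],
  [0,0,0],
  [0,0,0],
  [0,0,0],
], yaw=[0,0,0,0,0,0,0,0], fingers=25)

```text
clock: 14.82
position: [0.4244, -0.2482, 0.014]
eef_rot: [-0.407, 3.114, -0.001]
ft_force: [0.5, -0.5, 4.5]
width: 0.0397
finger_force: 60.9
```

Run:
```python
from h import *
plan([612,-205,140],90)
```

```text
pos [ 424.4 -248.2   14. ] toolY deg 104.9 tilt z [ 0.001 -0.001 -1.   ] q6 -2.47 w 39.7 t 14.8
shift [-192.5   -6.6 -125.8] n>= 6 per-row for 8/10/12: [-24.1  -0.8 -15.7] [-19.2  -0.7 -12.6] [-16.   -0.6 -10.5]
yaw 0.26 or -2.881 rows 3
```

Call:
apply_moves([
  [0,0,-20],
  [0,0,-35],
  [0,0,-38],
  [-22,-0.8,-30],
  [-34,-1.2,-2],
  [-34,-1.2,0],
  [-34,-1.2,0],
  [-34,-1.1,0],
  [-34,-1.1,0],
  [0,0,0],
  [0,0,0],
  [0,0,0],
], yaw=[0,0,0,0,0,0,0,0,0,0.12,0.1,0.1])

```text
clock: 15.82
position: [0.6109, -0.204, 0.1364]
eef_rot: [-0.1, -3.137, -0.002]
ft_force: [-0.6, -0.4, -0.9]
width: 0.0394
finger_force: 60.5
```

Run:
```python
from h import *
plan([612,-205,19.2],86)
```

```text
pos [ 610.9 -204.   136.4] toolY deg 86.3 tilt z [-0.003  0.001 -1.   ] q6 -1.91 w 39.4 t 15.8
shift [ -1.5  -1.1 117.2] n>= 4 per-row for 8/10/12: [-0.2 -0.1 14.6] [-0.2 -0.1 11.7] [-0.1 -0.1  9.8]
yaw 0.006 or -3.136 rows 1
```

Call:
apply_moves([
  [0,0,16],
  [0,0,20],
  [0,0,20],
  [0,0,18],
  [0,0,16],
  [0,0,12],
  [0,0,7],
  [0,0,4],
  [0,0,2],
  [0,0,1.5],
  [0,0,1],
  [0,0,0],
], yaw=[0,0,0,0,0,0,0,0,0,0,0,0])

```text
clock: 16.82
position: [0.6117, -0.205, 0.0216]
eef_rot: [0.094, 3.139, -0.001]
ft_force: [-0.9, -0.3, -0.7]
width: 0.0394
finger_force: 60.5
```

Call:
apply_moves([
  [0,0,1],
  [0,0,1],
  [0,0,0.7],
  [0,0,0],
  [0,0,0],
], yaw=[0,0,0,0,0])

```text
clock: 17.23
position: [0.6116, -0.2049, 0.0191]
eef_rot: [0.094, 3.139, -0.001]
ft_force: [-0.9, 0.4, 4.6]
width: 0.0393
finger_force: 61.0
```

Call:
apply_moves([
  [0,0,0],
  [0,0,0],
  [0,0,0],
  [0,0,0],
  [0,0,-8],
  [0,0,-20],
  [0,0,-35],
  [0,0,-38],
  [0,0,-34],
  [0,0,0],
  [0,0,0],
], yaw=[0,0,0,0,0,0,0,0,0,0,0], fingers=64)

```text
clock: 18.15
position: [0.6131, -0.2056, 0.1576]
eef_rot: [0.094, 3.133, -0.004]
ft_force: [-0.1, -0.8, -0.7]
width: 0.0638
finger_force: 0.0
```

Run:
```python
from h import *
P,I=look(None,(612,-205),40,10)
plan([515,-393,190])
```

```text
all 2219 z 68.7 mean [ 605.5 -205.6   54.1] rect [ 612. -206.] [40.  47.1] 86.6
top 567 z 68.7 mean [ 610.9 -205.8   66. ] rect [ 611.4 -205.8] [39.6 13.7] 86.2
pos [ 611.6 -204.9  154.6] toolY deg 86.6 tilt z [ 0.002 -0.001 -1.   ] q6 -1.92 w 63.6 t 18.2
shift [  85.1 -193.5  -35.4] n>= 6 per-row for 8/10/12: [ 10.6 -24.2  -4.4] [  8.5 -19.4  -3.5] [  7.1 -16.1  -3. ]
```

The house's ridge is at 68.7 mm (5 + 63), so it is seated. Now I'll look at car_a from above.

Call:
apply_moves([
  [10.6,-24.2,-4.4],
  [10.6,-24.2,-4.4],
  [10.6,-24.2,-4.4],
  [10.6,-24.2,-4.4],
  [10.6,-24.2,-4.4],
  [10.6,-24.2,-4.4],
  [10.6,-24.2,-4.4],
  [10.6,-24.2,-4.4],
  [0,0,0],
  [0,0,0],
  [0,0,0],
], yaw=[0,0,0,0,0,0,0,0,0,0,0], fingers=85)

```text
clock: 19.12
position: [0.5143, -0.392, 0.1863]
eef_rot: [-0.094, -3.138, -0.004]
ft_force: [-0.9, -0.5, 1.1]
width: 0.0851
finger_force: 0.0
```

Run:
```python
from h import *
P,I=look("w3",(515,-393),60,8,80,True)
plan([515,-393,190])
```

```text
all 2073 z 50.2 mean [ 504.9 -389.8   39.3] rect [ 509.  -387.5] [44.5 79.3] 27.6
top 1233 z 50.2 mean [ 510.4 -393.1   48.8] rect [ 511.8 -392.9] [36.5 42.1] 27.9
pos [ 514.6 -391.7  186.5] toolY deg 86.6 tilt z [-0.002  0.002 -1.   ] q6 -2.25 w 85.2 t 19.2
shift [-0.4 -1.3 -3.5] n>= 1 per-row for 8/10/12: [-0.1 -0.2 -0.4] [-0.  -0.1 -0.3] [-0.  -0.1 -0.3]
```

View pics/w3.png

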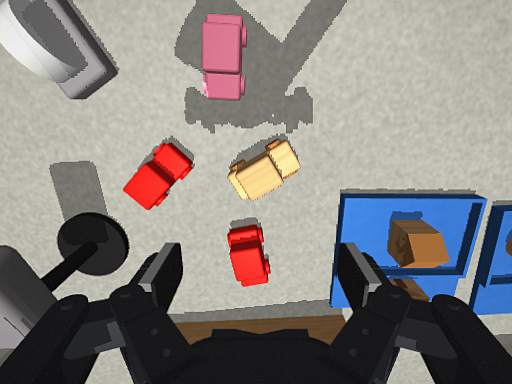

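Four candidates: plain wood at (263,170), red at (158,176), red at (248,255), pink at (223,55). Only (263,170) is unpainted wood, so it is the one meant, and this close view confirms it. Its centre is (509,-387.5), its x axis points along 117.6°, so the fingers close along 27.6°.

Call:
apply_moves([
  [0,0,3],
  [0,0,3],
  [0,0,3],
  [0,0,3],
  [0,0,3],
  [0,0,3],
  [0,0,3],
  [0,0,3],
  [0,0,3],
  [0,0,3],
  [0,0,0],
  [0,0,0],
], yaw=[0.103,0.103,0.103,0.103,0.103,0.103,0.103,0.103,0.103,0.103,0,0], fingers=58)

```text
clock: 20.17
position: [0.5151, -0.3916, 0.1575]
eef_rot: [-1.622, -2.689, -0.001]
ft_force: [0.2, -0.0, -0.1]
width: 0.0584
finger_force: 0.0
```

Run:
```python
from h import *
P,I=look(None,(509,-388),55,8,80,True)
plan([510,-389.3,18],27.6)
q=(I[...,0]>2.2*I[...,1].astype(int))&(P[...,2]>8)&(P[...,2]<60)
d=(P[q][:,:2]-[510,-389.3])@np.array([[.886,-.463],[.463,.886]])
print("red pts in (closing,along) frame near:",d[(abs(d[:,1])<16)&(abs(d[:,0])<90)].round(0)[::25].tolist()[:8])
```

```text
all 2538 z 50.1 mean [ 506.3 -382.8   39. ] rect [ 508.9 -386.6] [44.  78.7] 27.4
top 1463 z 50.1 mean [ 511.2 -391.3   48.7] rect [ 512.  -392.6] [35.7 42.4] 27.8
pos [ 515.2 -392.   157.8] toolY deg 27.8 tilt z [-0.001  0.001 -1.   ] q6 -1.22 w 57.6 t 20.2
shift [  4.6  -3.3 139.8] n>= 4 per-row for 8/10/12: [ 0.6 -0.4 17.5] [ 0.5 -0.3 14. ] [ 0.4 -0.3 11.7]
yaw 0.003 or -3.139 rows 1
red pts in (closing,along) frame near: [[-83.0, 16.0]]
```

The finger paths are clear of the red cars. Descending to grip.

Call:
apply_moves([
  [1.2,-1.1,16],
  [1.2,-1.1,20],
  [1.2,-1.1,20],
  [1,0,20],
  [0,0,20],
  [0,0,18],
  [0,0,12],
  [0,0,8],
  [0,0,4],
  [0,0,2],
  [0,0,0],
  [0,0,0],
], yaw=[0,0,0,0,0,0,0,0,0,0,0,0])

```text
clock: 21.22
position: [0.5105, -0.3909, 0.0195]
eef_rot: [1.627, 2.685, -0.001]
ft_force: [-0.5, 0.0, 0.0]
width: 0.0578
finger_force: 0.0
```

Call:
apply_moves([
  [0,0,0],
  [0,0,0],
  [0,0,0],
  [0,0,0],
  [0,0,0],
  [0,0,0],
  [0,0,0],
], yaw=[0,0,0,0,0,0,0], fingers=22)

```text
clock: 21.8
position: [0.5105, -0.391, 0.0195]
eef_rot: [1.627, 2.685, -0.001]
ft_force: [-0.8, 0.5, 5.2]
width: 0.0353
finger_force: 59.8
```

Run:
```python
from h import *
t=np.radians(5.7); c=np.array([638,203]); R=np.array([[np.cos(t),-np.sin(t)],[np.sin(t),np.cos(t)]])
print("slots",c+R@[0,-37],c+R@[0,37])
plan([*(c+R@[0,-37]),170],95.7)
```

```text
slots [641.67483074 166.18294391] [634.32516926 239.81705609]
pos [ 510.5 -391.    19.5] toolY deg 27.6 tilt z [ 0.001 -0.001 -1.   ] q6 -1.22 w 35.3 t 21.8
shift [ 433.   374.2 -151. ] n>= 12 per-row for 8/10/12: [ 54.1  46.8 -18.9] [ 43.3  37.4 -15.1] [ 36.1  31.2 -12.6]
yaw -1.189 or 1.952 rows 10
```

Call:
apply_moves([
  [0,0,-20],
  [0,0,-35],
  [0,0,-38],
  [0,0,-38],
  [28.8,25.2,-10],
  [28.8,25.2,-9],
  [28.8,25.2,0],
  [28.8,25.2,0],
  [28.8,25.2,0],
  [28.8,25.2,0],
  [28.8,25.2,0],
  [28.8,25.2,0],
], yaw=[0,0,0,0,0,0,0,0,0,0,0,0])

```text
clock: 22.8
position: [0.5815, -0.0908, 0.1675]
eef_rot: [-1.628, -2.685, 0.0]
ft_force: [0.2, -1.2, -1.0]
width: 0.0352
finger_force: 59.9
```

Call:
apply_moves([
  [28.8,25.2,0],
  [28.8,25.2,0],
  [28.8,25.2,0],
  [28.8,25.2,0],
  [28.8,25.2,0],
  [28.8,25.2,0],
  [28.6,25.2,0],
  [0,0,0],
  [0,0,0],
  [0,0,0],
  [0,0,0],
  [0,0,0],
], yaw=[0,0,0,0,0,0,0,-0.12,-0.12,-0.12,-0.12,-0.12])

```text
clock: 23.8
position: [0.6445, 0.1675, 0.167]
eef_rot: [-0.752, -3.048, 0.001]
ft_force: [-0.3, -0.4, -1.2]
width: 0.0352
finger_force: 60.0
```

Call:
apply_moves([
  [0,0,0],
  [0,0,0],
  [0,0,0],
  [0,0,0],
  [0,0,0],
  [0,0,0],
  [0,0,0],
], yaw=[-0.12,-0.12,-0.12,-0.12,-0.109,0,0])

```text
clock: 24.38
position: [0.6447, 0.1673, 0.1674]
eef_rot: [0.151, -3.137, 0.0]
ft_force: [0.6, -0.1, -0.9]
width: 0.0349
finger_force: 60.0
```

Run:
```python
from h import *
plan([645.7,166.6,24.5],95.7)
P,I=look("w4")
m=(I[...,2]>1.8*I[...,0])&(I[...,2]>70)&(abs(P[...,2]-20.5)<2.5)&(P[...,1]>100)&(P[...,1]<310)
t=np.radians(5.7); c=np.array([638,203]); R=np.array([[np.cos(t),-np.sin(t)],[np.sin(t),np.cos(t)]])
L=(P[m][:,:2]-c)@R; cv2
for k,(a,b) in {"front":(0,-1),"left":(1,1),"right":(1,-1)}.items():
    s=L[(L[:,a]*b>(45 if a==0 else 75))&(abs(L[:,1-a])<45)]
    print(k,len(s), np.median(s,0).round(1) if len(s) else "", np.polyfit(s[:,1-a],s[:,a],1).round(3) if len(s)>20 else "")
```

```text
pos [644.7 167.3 167.4] toolY deg 95.5 tilt z [-0.001 -0.    -1.   ] q6 -1.49 w 34.9 t 24.4
shift [ -1.2  -0.7 142.9] n>= 4 per-row for 8/10/12: [-0.1 -0.1 17.9] [-0.1 -0.1 14.3] [-0.1 -0.1 11.9]
yaw -0.003 or 3.139 rows 1
front 449 [-56.    0.8] [ 1.200e-02 -5.581e+01]
left 390 [-1.8 84.4] [-1.0000e-03  8.4602e+01]
right 375 [ -2.9 -85.7] [-4.0000e-03 -8.5712e+01]
```

View pics/w4.png

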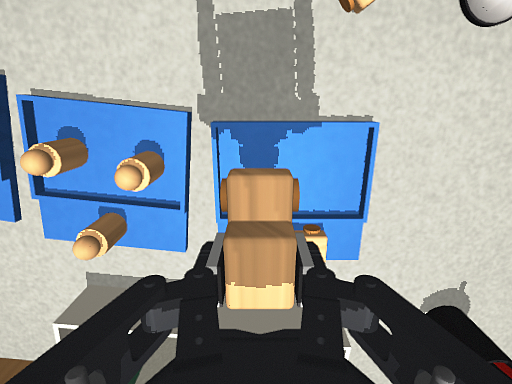

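The car hangs level at (260,250) above the right half of the car tray's well. The rims fit the estimated tray pose within about 1.5 mm. In the next tray both dolls stand, at (55,158) and (140,170). Lowering the car.

Call:
apply_moves([
  [-1,0,16],
  [0,0,22],
  [0,0,24],
  [0,0,24],
  [0,0,20],
  [0,0,15],
  [0,0,10],
  [0,0,6],
  [0,0,3],
  [0,0,2],
  [0,0,0],
  [0,0,0],
], yaw=[0,0,0,0,0,0,0,0,0,0,0,0])

```text
clock: 25.43
position: [0.647, 0.1676, 0.0275]
eef_rot: [-0.155, 3.136, 0.0]
ft_force: [-0.5, -0.1, -0.2]
width: 0.0353
finger_force: 60.0
```

Call:
apply_moves([
  [0,0,1],
  [0,0,1],
  [0,0,1],
  [0,0,0.2],
  [0,0,0],
  [0,0,0],
], yaw=[0,0,0,0,0,0])

```text
clock: 25.93
position: [0.6467, 0.1675, 0.0245]
eef_rot: [-0.156, 3.137, 0.0]
ft_force: [-2.8, 0.4, 5.4]
width: 0.0351
finger_force: 60.9
```

Call:
apply_moves([
  [0,0,0],
  [0,0,0],
  [0,0,0],
  [0,0,0],
  [0,0,-8],
  [0,0,-20],
  [0,0,-35],
  [0,0,-38],
  [0,0,-38],
  [0,0,0],
  [0,0,0],
], yaw=[0,0,0,0,0,0,0,0,0,0,0], fingers=56)

```text
clock: 26.85
position: [0.6486, 0.1678, 0.1673]
eef_rot: [-0.155, 3.129, 0.002]
ft_force: [0.6, -0.3, -1.2]
width: 0.0559
finger_force: 0.0
```

Run:
```python
from h import *
P,I=look(None,(642,166),48,24)
plan([435,232,165],132)
```

```text
all 2676 z 55.1 mean [636.  165.5  43.9] rect [641.5 166.2] [78.8 43.5] 5.7
top 1459 z 55.1 mean [646.9 166.5  53.8] rect [648.  166.4] [42.1 35.7] 6.6
pos [646.8 167.5 164. ] toolY deg 95.7 tilt z [ 0.003  0.001 -1.   ] q6 -1.5 w 55.9 t 26.9
shift [204.4  85.1  -1.6] n>= 6 per-row for 8/10/12: [25.6 10.6 -0.2] [20.4  8.5 -0.2] [17.   7.1 -0.1]
yaw -0.634 or 2.508 rows 6
```

Car_a's roof is at 54-55 mm (5 + 48), so it is seated. Car_b is next.

Call:
apply_moves([
  [34,14.2,0],
  [34,14.2,0],
  [34,14.2,0],
  [34,14.2,0],
  [34,14.2,0],
  [34,14.2,0],
  [0,0,0],
  [0,0,0],
  [0,0,0],
  [0,0,0],
  [0,0,0],
  [0,0,0],
], yaw=[0,0,0,0,0,0,-0.12,-0.12,-0.12,-0.12,-0.12,-0.034], fingers=58)

```text
clock: 27.9
position: [0.4333, 0.2315, 0.1598]
eef_rot: [1.131, -2.926, 0.0]
ft_force: [-0.5, -0.4, 0.0]
width: 0.0579
finger_force: 0.0
```

Call:
apply_moves([
  [0,0,0],
  [0,0,0],
], yaw=[0,0])

```text
clock: 28.07
position: [0.4337, 0.2316, 0.1604]
eef_rot: [1.123, -2.93, 0.0]
ft_force: [-0.1, 0.2, -0.5]
width: 0.0579
finger_force: 0.0
```

Run:
```python
from h import *
P,I=look(None,(433,230),60,8)
plan([435.5,233,19],132)
```

```text
all 2778 z 50.2 mean [427.3 224.8  37.9] rect [431.9 228.9] [78.7 43.9] 42.2
top 1438 z 50.2 mean [435.9 232.6  48.9] rect [436.7 232.9] [41.4 35.4] 42.7
pos [433.9 231.7 160.7] toolY deg 131.9 tilt z [-0.002 -0.001 -1.   ] q6 -1.92 w 58.0 t 28.1
shift [ -2.4  -0.2 141.7] n>= 4 per-row for 8/10/12: [-0.3 -0.  17.7] [-0.2 -0.  14.2] [-0.2 -0.  11.8]
yaw -0.001 or 3.141 rows 1
```

Call:
apply_moves([
  [0,0,16],
  [0,0,22],
  [0,0,24],
  [0,0,24],
  [0,0,20],
  [0,0,15],
  [0,0,10],
  [0,0,6],
  [0,0,3],
  [0,0,2],
  [0,0,0],
  [0,0,0],
], yaw=[0,0,0,0,0,0,0,0,0,0,0,0])

```text
clock: 29.12
position: [0.4354, 0.2323, 0.021]
eef_rot: [-1.125, 2.931, 0.0]
ft_force: [-1.1, 0.1, 0.7]
width: 0.0583
finger_force: 0.0
```

Call:
apply_moves([
  [0,0,0],
  [0,0,0],
  [0,0,0],
  [0,0,0],
  [0,0,0],
  [0,0,0],
  [0,0,0],
], yaw=[0,0,0,0,0,0,0], fingers=22)

```text
clock: 29.7
position: [0.4355, 0.2323, 0.021]
eef_rot: [-1.125, 2.931, -0.0]
ft_force: [0.2, -0.0, 6.3]
width: 0.035
finger_force: 59.8
```

Run:
```python
from h import *
plan([637.5,240,160],95.7)
```

```text
pos [435.5 232.3  21. ] toolY deg 132.0 tilt z [ 0.002  0.001 -1.   ] q6 -1.92 w 35.0 t 29.7
shift [-155.4 -129.5 -138.7] n>= 5 per-row for 8/10/12: [-19.4 -16.2 -17.3] [-15.5 -13.  -13.9] [-13.  -10.8 -11.6]
yaw 0.634 or -2.508 rows 6
```

Call:
apply_moves([
  [0,0,-20],
  [0,0,-35],
  [0,0,-38],
  [0,0,-38],
  [-22.2,-18.5,-8],
  [-22.2,-18.5,0],
  [-22.2,-18.5,0],
  [-22.2,-18.5,0],
  [-22.2,-18.5,0],
  [-22.2,-18.5,0],
  [-22.2,-18.5,0],
  [0,0,0],
], yaw=[0,0,0,0,0,0,0,0,0,0,0,0])

```text
clock: 30.7
position: [0.6402, 0.2391, 0.1573]
eef_rot: [-1.124, 2.934, -0.001]
ft_force: [-0.8, -0.4, 0.3]
width: 0.0349
finger_force: 60.1
```

Call:
apply_moves([
  [0,0,0],
  [0,0,0],
  [0,0,0],
  [0,0,0],
  [0,0,0],
  [0,0,0],
  [0,0,0],
  [0,0,0],
], yaw=[0.11,0.11,0.11,0.11,0.11,0.084,0,0])

```text
clock: 31.37
position: [0.6359, 0.2397, 0.1582]
eef_rot: [0.159, -3.136, 0.001]
ft_force: [0.4, 0.1, -0.7]
width: 0.035
finger_force: 60.0
```

Run:
```python
from h import *
plan([638,240,26],95.7)
```

```text
pos [635.9 239.7 158.2] toolY deg 95.8 tilt z [-0.002 -0.    -1.   ] q6 -1.39 w 35.0 t 31.4
shift [-2.300e+00  1.000e-01  1.322e+02] n>= 4 per-row for 8/10/12: [-0.3  0.  16.5] [-0.2  0.  13.2] [-0.2  0.  11. ]
yaw 0.002 or -3.14 rows 1
```

Call:
apply_moves([
  [-1,0,16],
  [0,0,20],
  [0,0,23],
  [0,0,22],
  [0,0,18],
  [0,0,13],
  [0,0,9],
  [0,0,6],
  [0,0,3],
  [0,0,2],
  [0,0,0],
  [0,0,0],
], yaw=[0,0,0,0,0,0,0,0,0,0,0,0])

```text
clock: 32.37
position: [0.6386, 0.2401, 0.0282]
eef_rot: [-0.156, 3.136, 0.001]
ft_force: [0.5, -0.7, -0.3]
width: 0.0351
finger_force: 60.0
```

Call:
apply_moves([
  [0,0,1],
  [0,0,1],
  [0,0,0.4],
  [0,0,0],
  [0,0,0],
], yaw=[0,0,0,0,0])

```text
clock: 32.78
position: [0.6386, 0.24, 0.0261]
eef_rot: [-0.156, 3.136, 0.0]
ft_force: [-2.1, -0.1, 5.7]
width: 0.0347
finger_force: 60.8
```

Call:
apply_moves([
  [0,0,0],
  [0,0,0],
  [0,0,0],
  [0,0,0],
  [0,0,-8],
  [0,0,-20],
  [0,0,-35],
  [0,0,-38],
  [0,0,-38],
  [0,0,0],
  [0,0,0],
], yaw=[0,0,0,0,0,0,0,0,0,0,0], fingers=56)

```text
clock: 33.7
position: [0.6401, 0.2406, 0.169]
eef_rot: [-0.155, 3.13, 0.003]
ft_force: [-0.1, 0.3, -0.3]
width: 0.056
finger_force: 0.0
```

Run:
```python
from h import *
look(None,(634,239),38,24)
f=grab_frame("scene"); save("end",cv2.resize(f["pixels"],(800,600)))
print({k:np.round(get_state()[k],3) for k in("clock","position","ft_force")})
```

```text
all 2459 z 55.1 mean [628.9 238.1  44.7] rect [634.  238.7] [75.7 42.8] 5.8
top 1416 z 55.1 mean [639.5 239.1  53.8] rect [640.5 239.2] [41.1 36. ] 5.2
{'clock': np.float64(33.8), 'position': array([0.637, 0.24 , 0.163]), 'ft_force': array([ 0.037,  0.954, -0.783])}
```

View pics/end.png

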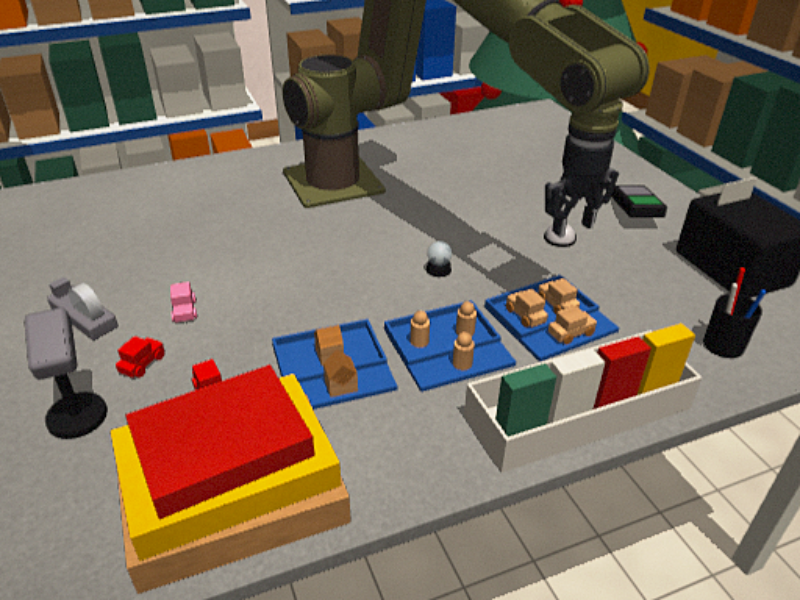

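The end picture shows both cars at (527,307) and (558,293), both dolls at (420,328) and (466,317), and the house at (328,343). All stand upright in their trays, with the globe at (438,258), the bell at (561,236) and the gripper clear. Handing in.

```bash
python3 -c "
from rig import *
print(close_job())"
```

```text
the job is handed in; nothing more can be done
None
```

I put both cars, both peg dolls and the house in their matching trays, left the globe and bell where they stood, and handed the job in at about 34 s of robot time; the hand-in returned no verdict.

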